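Tighten a boxed-in star nut with the pin wrench

ROBOT

A 7-joint arm with a two-finger parallel gripper is mounted at the origin on the work surface. World frame = base frame: x ahead of the robot, y to its left, z up, the work surface at z = 0. Lengths are in m, angles in degrees, forces in N, time in s.
With the tool pointing down it reaches from about 0.4 to 0.75 m from the base axis. Payload 19.5 kg.
Tool frame: the origin (TCP) lies at the very end of the fingers, on their centre line; the grasp point (between the pads) lies 19 mm behind it (env.grip_point_offset is the x of the grasp point in the tool frame, in m); x points along the fingers, y is the direction in which the jaws open and shut, and the axes are right-handed (so a half turn about x gives the same grasp; the last joint's range is limited). The gripper opens to 85 mm and grips with 20 to 120 N. Pads are 22 mm wide; open, the fingers measure 114 mm over their backs; the gripper's body (76 mm by 85 mm) begins 54 mm behind the grasp point. The pads swing forward as they close: fully open they stand 13 mm farther back than shut.
Start: joints at [72.726, 40.479, -1.581, 85.061, 1.261, 54.483, -4.326], TCP at [0.148, -0.556, 0.231] pointing down, gripper open.
Joint ranges: [-155.06, 155.06], [-18.47, 123.98], [-90, 86.84], [0, 140.48], [-83.41, 263.41], [0, 116], [-161.91, 161.91]. Speed limits (degrees/s): [108.29, 108.29, 147.25, 147.25, 172.46, 172.46, 172.46].

INTERFACE

Orientations are given as a 3x3 rotation matrix whose columns are the frame's x, y, z axes.
In Python, from station import env, cams gives the robot as it stands.
- The arm moves only by the tool drive_tool, never from a script. Its arguments are lists of equal length, an entry for each row: "twist": the turn, a rotation vector about the tool's x, y, z in degrees, a list of three; "slide": the shift along the tool's x, y, z in cm, a list of three; "claw": the closure, from -1 (fully open) to 1 (shut). In form: {"twist": [[wx, wy, wz], ...], "slide": [[x, y, z], ...], "claw": [claw, ...]}. A call has 1 to 20 rows; each row shifts and turns the pose as measured when the row begins, along the tool's axes as they then stand; what a row does not reach is not made up. A row lasts 1/12 s, in which the tool goes at most 41.7 mm and 7.16 degrees, less where a joint would pass 70% of its speed; a pose out of reach is approached as far as the arm can. A call with a gripper value outside its range is refused whole. The fingers move at their own pace and stop on an object; "force" is the grip in N (left out, the last holds). Time passes only in rows, so rows that do not move let the fingers close. It gives the time, the measured TCP pose, the force and the opening at its end, in the units of the state.
- env.sense(): the state, without advancing time (a new reading comes with each control period).
- cams.read_camera(name): name is "side" or "top" or "wrist"; returns the picture (480x640x3 uint8, blue, green, red); there is no depth.
- cams.camera_model(name): a dict with "intrinsics" (3x3 intrinsics, pixels), "eye" and "attitude" of the camera in the world. Camera axes: x right, y down, z forward; pixel columns grow to the right and rows downward; lengths in m; the calibration is good to about 2 mm. A picture is of the moment at which its call begins: read the wrist's pose just before it. camera_model takes no time and is no camera call; for the wrist camera it gives the pose at the moment of the call.
- env.close_job(): hands the job in, once; it reports no verdict.
The state is a dict: "t": time; "joints": joint angles; "qvel": joint speeds; "joint_torque": joint torques, N m; "eef_pos": TCP position; "tool_rot": TCP orientation; "force": force on the tool from outside, world axes, zero at the start; "moment": the same for the moment, N m; "grip_width": opening from 0.0 (shut) to 1.0 (fully open).
Only numpy, scipy, OpenCV 4.12 (cv2) and the standard library are available. Lean on these libraries where they do the work, as an engineer would, in place of code of your own. Each camera call takes 0.05 s, during which the arm holds its last target.

TASK

Tighten the six-armed star nut in the steel bracket on the welding table: with the larger of the two pin wrenches, turn the nut clockwise (seen from above) until its long pointer arm lies between the two raised ribs on the bracket's base plate. The bracket's walls block the handle, so lift the wrench off after a stroke, bring it back and reseat it for the next one; turn the nut only with the wrench, and leave the wrench sitting fully down on the nut, let go. Leave the small wrench, the hammer and the piece of angle steel where they lie.

Things in the scene. Friction and masses are not known exactly. Their poses are not given: they have to be found in the camera images.
- wrench_grip (a point): Larger of two steel pin wrenches (left or right of the small one): bar 14 wide, 16 high, 28-44 mm above the table. Point to hold: middle of the bar, half-way up (36 mm). x runs along the bar to the head, z up. Head (84 x 22 mm) centred 125 mm ahead; foot, a 60 mm crosspiece as low as the pins, 53 mm behind. The small wrench has a 48 mm head, 150 mm overall. 0.35 kg.
- wrench_head (a point): Centre of the larger wrench's head, at the level of the lower ends of its two pins (0 above the table as it stands); axes as wrench_grip. The pins, 9 mm thick and 28 mm long, hang 33 mm before and behind this point on the bar's line. Seated, they stand in opposite gaps of the nut, down to the base plate, with 15 degrees of play either way about mid-gap before they push an arm.
- pocket (a point): Nut's upright axis at the top of the fixed bracket's base plate (4 mm above table); x points to the back wall, -x out of the open front, z up. Side walls 60 mm high, 8 thick, inner faces 62 mm either side, reaching 50 mm to the front; low back wall (16 mm high) 62 mm behind. The seated handle comes out of the front over bare table, free to swing 46 degrees either side of -x.
- star_nut (a joint): Nut turn, rad, clockwise from above; starts 0-0.3, stays where left (0.2 N m). Hub 28 mm wide, 20 high; 6 arms 60 deg apart, 8 wide, 4-18 mm above the base plate, 42 mm long from the axis, the pointer arm 54. At 0 the pointer is 54 deg clockwise from the front (pocket -x), and gaps are centred at -36, 24, 84.. deg, turning with it. Two white ribs show pointer at 1.50 and 2.30.
There are look-alikes about, which are no part of the job. Leave any blue or purple look-alike of the part that bears wrench_grip alone.

How it is judged:
By the outcome, as a careful person would: the job done as asked, in the order asked, and still so for the second after the job is handed in, with the robot touching nothing.
It also fails if it takes over 54 s, if anything falls off the work surface, if the arm or the gripper's body presses on something with over 40 N, if the wrist force passes 120 N, or if a joint passes its speed limit or range.

## Working session

There is one attempt and no reset: what is moved stays moved. The work goes in short steps, Python scripts to look and compute and a tool call to move; the robot and the scene stay as the last step left them, time stands still between calls to the robot, and variables do not carry over. Pictures are saved under pics/ and viewed, and the job is handed in when it is done.

Besides the shell and the picture viewer there is one more tool, called after "Request:" as name(argument=value, ...) on one line, values as JSON. drive_tool: Moves the arm, as the interface text tells. Its arguments: {"type":"object","properties":{"twist":{"type":"array"},"slide":{"type":"array"},"claw":{"type":"array"},"force":{"type":"number"}},"required":["twist","slide","claw"]}

```bash
ls; mkdir -p pics; python3 - <<'E'
from station import env,cams
import cv2
for n in("top","side"):
    cv2.imwrite(f"pics/{n}0.png",cams.read_camera(n)); m=cams.camera_model(n); print(n,m)
s=env.sense(); print(s, env.grip_point_offset)
E
```

```text
pics
top {'intrinsics': array([[516.20839249,   0.        , 322.94457327],
       [  0.        , 516.20839249, 235.20926297],
       [  0.        ,   0.        ,   1.        ]]), 'eye': array([0.3164961 , 0.18753433, 1.05325679]), 'attitude': array([[-0.00779958, -0.98823209,  0.15276287],
       [-0.99945895,  0.00282261, -0.03276958],
       [ 0.03195276, -0.1529358 , -0.98771942]])}
side {'intrinsics': array([[477.90816682,   0.        , 320.26747767],
       [  0.        , 477.90816682, 241.68376389],
       [  0.        ,   0.        ,   1.        ]]), 'eye': array([ 0.22833179, -0.34392826,  0.7392306 ]), 'attitude': array([[ 0.91188263, -0.31436688,  0.2639006 ],
       [-0.41035563, -0.71211669,  0.56964732],
       [ 0.00884977, -0.6277446 , -0.77836906]])}
{'t': 0.1, 'joints': array([72.72628454, 40.51145939, -1.5831484 , 85.0800025 ,  1.26078557,
       54.48079062, -4.3250713 ]), 'qvel': array([ 0.08535851,  0.03163432, -0.1175886 , -0.22075458, -0.07538621,
        0.16464814,  0.00714659]), 'joint_torque': array([ 3.44243279e-03, -8.84297919e+01,  1.23750385e+00, -2.36458558e+01,
        1.71301811e-02,  5.00079273e-03, -5.14611884e-05]), 'eef_pos': array([ 0.14765183, -0.55549358,  0.23087011]), 'tool_rot': array([[-2.67390066e-04,  2.56895711e-01, -9.66439094e-01],
       [ 9.20552909e-04, -9.66438656e-01, -2.56895849e-01],
       [-9.99999541e-01, -9.58349717e-04,  2.19300015e-05]]), 'force': array([-0.37559681, -0.04547638, -1.51349159]), 'moment': array([-0.01026678,  0.01499087, -0.01290439]), 'grip_width': 0.9984392831398724} -0.0187
```

View pics/top0.png

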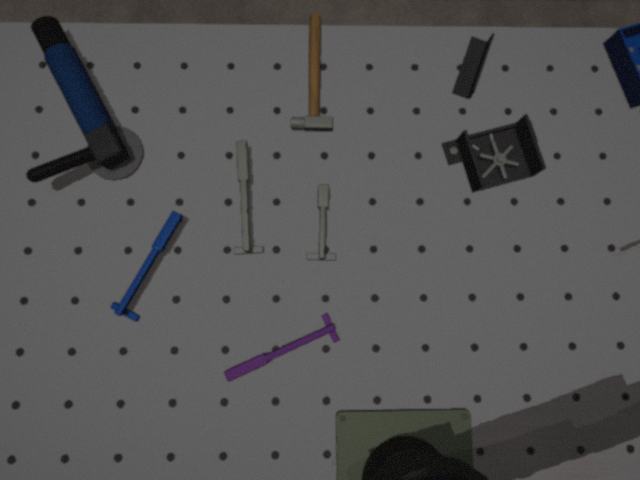

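View pics/side0.png

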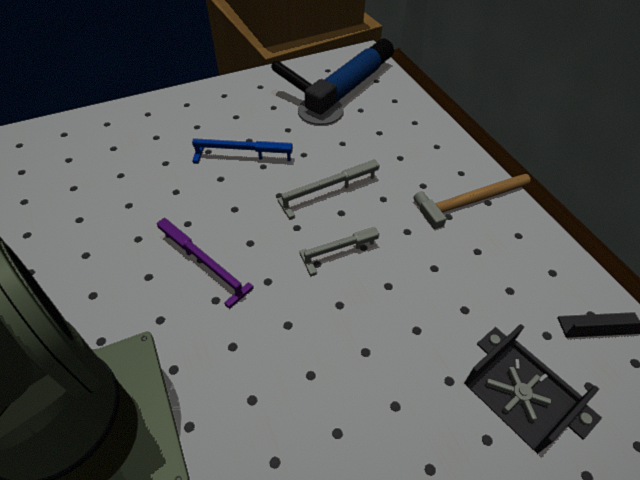

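The grey candidates are at top px (245,195), about 112 px long, and (322,222), about 75 px long. The left one fits the larger wrench. Blue at (150,265) and purple at (282,348) are the look-alikes to leave alone. I'll confirm this in enlarged crops.

```bash
python3 - <<'E'
import cv2,numpy as np
a=cv2.imread("pics/top0.png");b=cv2.imread("pics/side0.png")
def c(im,x0,y0,w,h,s,g=1.0):
    o=im[y0:y0+h,x0:x0+w]; o=np.clip(o*g,0,255).astype('uint8')
    return cv2.resize(o,None,fx=s,fy=s,interpolation=cv2.INTER_CUBIC)
cv2.imwrite("pics/c1.png",c(a,225,130,120,135,4.4))
cv2.imwrite("pics/c2.png",c(a,435,105,120,90,6,2.2))
cv2.imwrite("pics/c3.png",c(b,460,310,150,145,4,2.2))
E
```

```text
(no output)
```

View pics/c1.png

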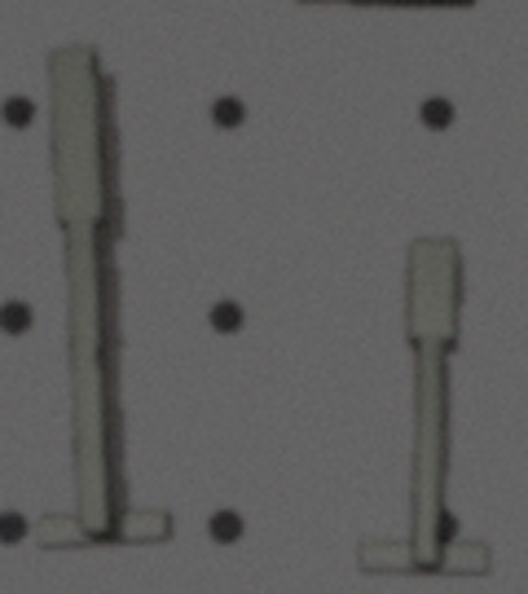

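View pics/c2.png

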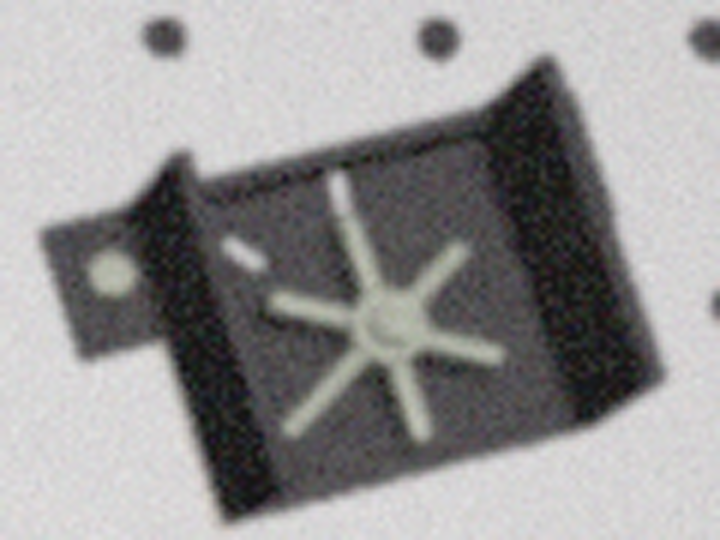

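View pics/c3.png

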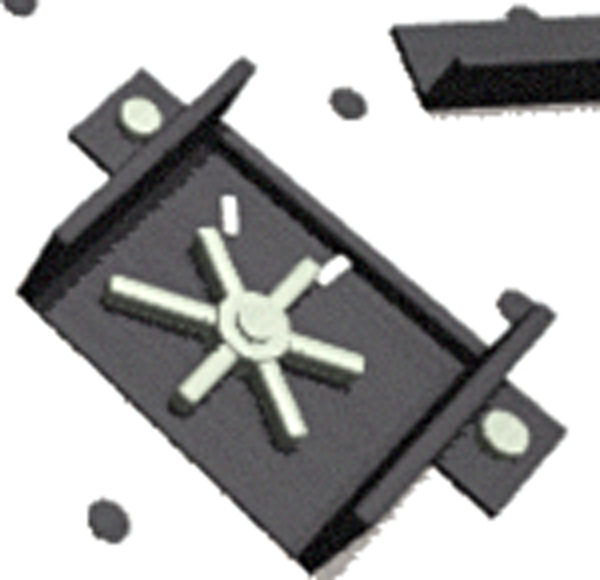

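```bash
cat > h.py <<'E'
import numpy as np,cv2
from station import env,cams
def ray(name,px,z,m=None):
    m=m or cams.camera_model(name); d=m['attitude']@np.linalg.inv(m['intrinsics'])@np.array([*px,1.]); e=m['eye']
    return e+d*(z-e[2])/d[2]
def proj(name,P,m=None):
    m=m or cams.camera_model(name); p=m['intrinsics']@(m['attitude'].T@(np.asarray(P)-m['eye'])); return p[:2]/p[2]
E
python3 - <<'E'
from h import *
np.set_printoptions(precision=4,suppress=True)
t=lambda x,y:(225+x/4.4,130+y/4.4)
h1=ray('top',t(73.5,47),.044);h2=ray('top',t(79.5,221),.044);b=ray('top',t(94,532),.044)
print("head end",h1,h2,b, np.linalg.norm(h1-h2),np.linalg.norm(h1-b))
d=(h1-b)[:2];print("ang",np.degrees(np.arctan2(d[1],d[0])), "grip",h1[:2]-d/np.linalg.norm(d)*.167)
for nm,c,pts,hub in(('top',lambda x,y:(435+x/6,105+y/6),[(290,435),(422,440),(503,357),(465,243),(338,175),(270,300)],(393,318)),
 ('side',lambda x,y:(460+x/4,310+y/4),[(110,285),(185,398),(300,435),(362,363),(318,265),(207,232)],(258,316))):
    H=ray(nm,c(*hub),.024);print(nm,'hub',H)
    T=np.array([ray(nm,c(*p),.022) for p in pts])
    print('mean opp', [(T[i]+T[i+3])[:2]/2 for i in (1,2)])
    v=T-H; print(np.hypot(v[:,0],v[:,1]),np.degrees(np.arctan2(v[:,1],v[:,0])))
# bracket walls / corners
c=lambda x,y:(435+x/6,105+y/6)
print('front base edge', ray('top',c(275,500),.004),ray('top',c(580,428),.004))
c=lambda x,y:(460+x/4,310+y/4)
print('front base side', ray('side',c(22,292),.004),ray('side',c(312,572),.004))
E
```

```text
head end [0.6669 0.3173 0.044 ] [0.5845 0.3132 0.044 ] [0.4419 0.3045 0.044 ] 0.08255088086096486 0.2253962604277783
ang 3.238151533807591 grip [0.5002 0.3078]
top hub [ 0.6379 -0.2192  0.024 ]
mean opp [array([ 0.6427, -0.2156]), array([ 0.6348, -0.2175])]
[0.0562 0.044  0.041  0.0396 0.0549 0.0428] [ 137.5672 -169.1311 -109.05    -45.0831   16.4983   80.5425]
side hub [ 0.6396 -0.2148  0.024 ]
mean opp [array([ 0.6354, -0.2181]), array([ 0.635, -0.218])]
[0.0555 0.0471 0.045  0.0398 0.0372 0.0367] [ 142.1178 -162.813  -108.7157  -50.3336   11.3172   81.9722]
front base edge [ 0.5778 -0.1811  0.004 ] [ 0.604  -0.2916  0.004 ]
front base side [ 0.571  -0.1647  0.004 ] [ 0.606  -0.2965  0.004 ]
```

Request:
drive_tool(twist=[[0, 0, 0], [0, 0, 0], [0, 0, 0], [0, 0, 0], [0, 0, 0], [0, 0, 0], [0, 0, 0], [0, 0, 0], [0, 0, 0], [0, 0, 0], [0, 0, 0], [0, 0, 0], [0, 0, 0]], slide=[[-0.4, -2, -3.3], [-0.4, -2, -3.3], [-0.4, -2, -3.3], [-0.4, -2, -3.3], [-0.4, -2, -3.3], [-0.4, -2, -3.3], [-0.4, -2, -3.3], [-0.4, -2, -3.3], [-0.4, -2, -3.3], [-0.4, -2, -3.3], [-0.4, -2, -3.3], [-0.4, -2, -3.3], [0, 0, 0]], claw=[-1, -1, -1, -1, -1, -1, -1, -1, -1, -1, -1, -1, -1])

```text
t: 1.18
eef_pos: [0.4803, -0.2053, 0.2769]
tool_rot: [[-0.005, 0.252, -0.968], [0.006, -0.968, -0.252], [-1.0, -0.007, 0.003]]
force: [-0.1, 1.4, -0.6]
grip_width: 1.002
```

```bash
python3 - <<'E'
from h import *
m=cams.camera_model('wrist'); im=cams.read_camera('wrist'); cv2.imwrite('pics/w1.png',im)
np.savez('pics/w1.npz',**m); print(m); s=env.sense(); print(s['t'],s['eef_pos'],s['tool_rot'],s['joints'])
E
```

```text
{'intrinsics': array([[348.64080144,   0.        , 321.72921771],
       [  0.        , 348.64080144, 234.13058156],
       [  0.        ,   0.        ,   1.        ]]), 'eye': array([ 0.54585766, -0.18967019,  0.41860244]), 'attitude': array([[ 0.25019356, -0.93244636, -0.2606664 ],
       [-0.96816502, -0.24309584, -0.05967328],
       [-0.00772478,  0.26729796, -0.96358296]])}
1.2333 [ 0.47805162 -0.20797696  0.27666239] [[-0.00630153  0.24926851 -0.96841391]
 [ 0.00502363 -0.96841302 -0.24930098]
 [-0.99996753 -0.00643593  0.00485025]] [ 18.95806907  33.03940267   2.03383702  91.51212876  -1.51008022
  55.91370968 -54.04583709]
```

View pics/w1.png

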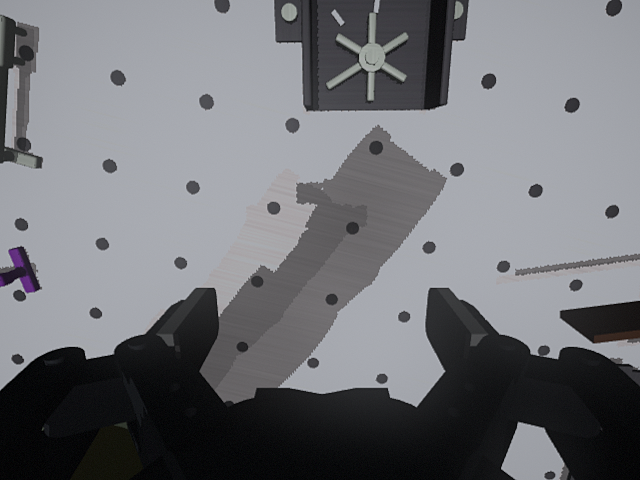

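```bash
python3 - <<'E'
import cv2,numpy as np
a=cv2.imread("pics/w1.png")[0:125,265:475]
cv2.imwrite("pics/c4.png",cv2.resize(np.clip(a*1.6,0,255).astype('uint8'),None,fx=3.8,fy=3.8,interpolation=cv2.INTER_CUBIC))
E
```

```text
(no output)
```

View pics/c4.png

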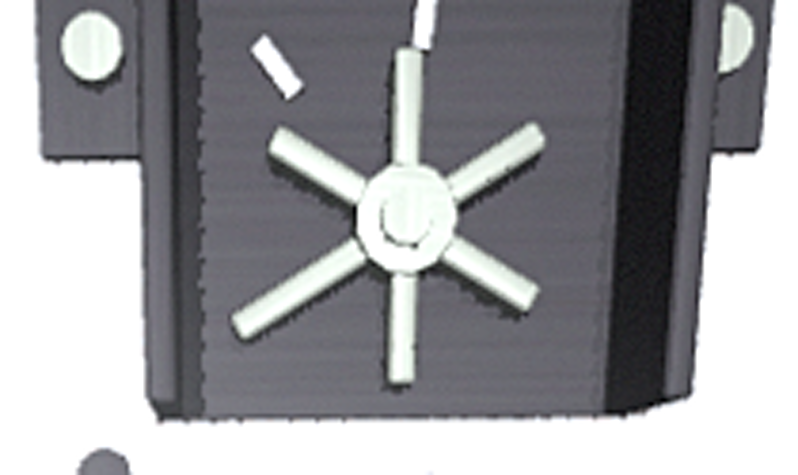

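```bash
python3 - <<'E'
from h import *
from scipy.optimize import least_squares
np.set_printoptions(precision=4,suppress=True)
W=dict(np.load('pics/w1.npz'))
T=cams.camera_model('top');S=cams.camera_model('side')
D=[(W,lambda x,y:(265+x/3.8,y/3.8),[(243,322),(400,380),(532,300),(540,132),(408,50),(276,138)],(160,416),(612,415)),
(T,lambda x,y:(435+x/6,105+y/6),[(290,435),(422,440),(503,357),(465,243),None,(270,300)],None,None),
(S,lambda x,y:(460+x/4,310+y/4),[(110,285),None,(300,435),(362,363),(318,265),(207,232)],None,None)]
def solve(D):
    def res(p):
        r=[]
        for m,c,t,*_ in D:
            for i,u in enumerate(t):
                if u is None: continue
                L=.054 if i==0 else .042
                a=p[2]+np.radians(60*i)
                P=[p[0]+L*np.cos(a),p[1]+L*np.sin(a),.022]
                r+=list(proj('',P,m)-np.array(c(*u)))
        return r
    s=least_squares(res,[.637,-.217,np.radians(140)]); return s.x[:2],np.degrees(s.x[2]),np.sqrt(np.mean(s.fun**2)*2)
for d in([D[0]],[D[1]],[D[2]],D): print(solve(d))
c=D[0][1]
a=ray('',c(160,416),.004,W);b=ray('',c(612,415),.004,W);print(a,b,np.linalg.norm(a-b),np.degrees(np.arctan2((b-a)[1],(b-a)[0]))+90)
# wall top outer edges, z=.064
for x in [((147,10),(147,390)),((173,10),(173,395))]:
    a=ray('',c(*x[0]),.064,W);b=ray('',c(*x[1]),.064,W);print(a,b,np.degrees(np.arctan2(*(a-b)[1::-1])))
# hub
print(ray('',c(406,218),.024,W))
E
```

```text
(array([ 0.635, -0.217]), np.float64(135.09886785367362), np.float64(1.5876469387152925))
(array([ 0.6351, -0.2176]), np.float64(135.83202830385997), np.float64(0.4747290612685161))
(array([ 0.635 , -0.2178]), np.float64(135.85508118528705), np.float64(0.90177291020018))
(array([ 0.635 , -0.2173]), np.float64(135.32981730885746), np.float64(1.1778248795108022))
[ 0.5702 -0.1631  0.004 ] [ 0.6038 -0.2921  0.004 ] 0.13328335421003917 14.576768737450195
[ 0.6533 -0.1425  0.064 ] [ 0.5719 -0.1623  0.064 ] 13.696427391247813
[ 0.6548 -0.1484  0.064 ] [ 0.5724 -0.1689  0.064 ] 13.99715365160025
[ 0.6348 -0.2168  0.024 ]
```

Request:
drive_tool(twist=[[1, 0, 0], [1, 0, 0], [1, 0, 0], [1, 0, 0], [1, 0, 0], [1, 0, 0], [1, 0, 0], [1, 0, 0], [1, 0, 0], [1, 0, 0], [1, 0, 0], [0, 0, 0], [0, 0, 0]], slide=[[0.2, -3.9, -0.9], [0.2, -3.9, -0.9], [0.2, -3.9, -0.8], [0.2, -3.9, -0.8], [0.2, -3.9, -0.7], [0.2, -3.9, -0.6], [0.2, -3.9, -0.5], [0.2, -3.9, -0.4], [0.2, -3.9, -0.4], [0.2, -3.9, -0.3], [0.2, -3.9, -0.3], [0.2, -3.9, -0.2], [0, 0, 0]], claw=[-1, -1, -1, -1, -1, -1, -1, -1, -1, -1, -1, -1, -1])

```text
t: 2.32
eef_pos: [0.4725, 0.2752, 0.2492]
tool_rot: [[-0.011, 0.035, -0.999], [-0.0, -0.999, -0.035], [-1.0, -0.0, 0.011]]
force: [-0.9, 1.1, -1.2]
grip_width: 1.005
```

```bash
python3 - <<'E'
from h import *
m=cams.camera_model('wrist'); im=cams.read_camera('wrist'); cv2.imwrite('pics/w2.png',im)
np.savez('pics/w2.npz',**m); s=env.sense(); print(s['t'],s['eef_pos'],s['tool_rot'],s['joints'])
for P in [(.500,.308,.044),(.625,.315,.044)]: print(proj('',P,m))
E
```

```text
2.3667 [0.47313614 0.27161738 0.24931585] [[-0.01111952  0.0320397  -0.99942474]
 [-0.00231797 -0.99948467 -0.03201583]
 [-0.99993549  0.00196064  0.01118806]] [ -37.54329824   37.33844324    8.48166056   89.19845853   -6.56397672
   54.56271265 -115.07288046]
[289.36858995 176.53549759]
[282.55269421  34.53702487]
```

View pics/w2.png

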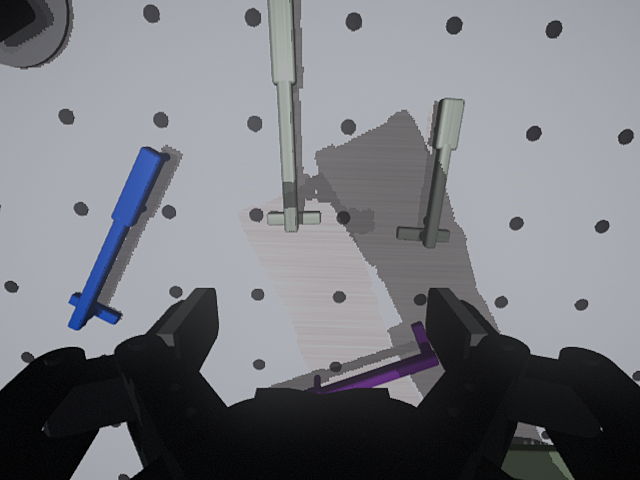

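```bash
python3 - <<'E'
import cv2,numpy as np
a=cv2.imread("pics/w2.png")[0:245,235:345]
cv2.imwrite("pics/c5.png",cv2.rotate(cv2.resize(np.clip(a*1.2,0,255).astype('uint8'),None,fx=3.2,fy=3.2,interpolation=cv2.INTER_CUBIC),cv2.ROTATE_90_COUNTERCLOCKWISE))
E
```

```text
(no output)
```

View pics/c5.png

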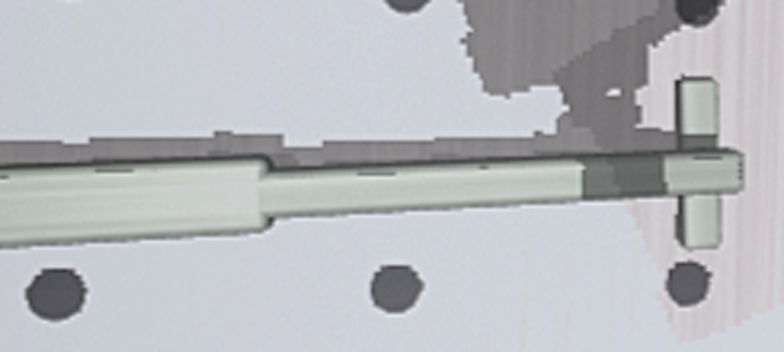

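```bash
python3 - <<'E'
from h import *
np.set_printoptions(precision=4,suppress=True)
W=dict(np.load('pics/w2.npz'))
f=lambda rx,ry: ray('',(235+110-ry/3.2,rx/3.2),.044,W)
P=[f(0,206),f(255,197.5),f(264,196),f(280,193),f(735,173.5)]
for p in P: print(p)
d=(P[1]-P[4])[:2]; u=d/np.linalg.norm(d); print(np.degrees(np.arctan2(u[1],u[0])), 'len joint-end',np.linalg.norm(d), 'grip', f(264,196)[:2]-u*.083)
E
```

```text
[0.6517 0.3167 0.044 ]
[0.588  0.3142 0.044 ]
[0.5856 0.3138 0.044 ]
[0.5814 0.3129 0.044 ]
[0.4457 0.3061 0.044 ]
3.264192876646432 len joint-end 0.14255870936065299 grip [0.5028 0.3091]
```

Request:
drive_tool(twist=[[-1.4, 0.6, -0.1], [0, 0, 0], [0, 0, 0], [0, 0, 0], [0, 0, 0]], slide=[[3.2, -0.9, -0.8], [3.2, -0.9, -0.8], [3.2, -0.9, -0.8], [3.2, -0.9, -0.8], [0, 0, 0]], claw=[-1, -1, -1, -1, -1])

```text
t: 2.78
eef_pos: [0.5066, 0.3051, 0.1174]
tool_rot: [[0.004, 0.053, -0.999], [-0.001, -0.999, -0.053], [-1.0, 0.001, -0.004]]
force: [-1.2, 0.1, -1.3]
grip_width: 0.999
```

```bash
cat >> h.py <<'E'
def err(pos,psi):
    s=env.sense(); R=np.array(s['tool_rot']); p=np.array(s['eef_pos'])
    c,sn=np.cos(np.radians(psi)),np.sin(np.radians(psi))
    Rt=np.array([[0,sn,-c],[0,-c,-sn],[-1,0,0]])
    from scipy.spatial.transform import Rotation as Q
    tw=Q.from_matrix(R.T@Rt).as_rotvec(degrees=True)
    print('t',round(s['t'],2),'pos',p.round(4),'psi',round(np.degrees(np.arctan2(R[0,1],-R[1,1])),2),'grip',round(s['grip_width'],3),'F',np.round(s['force'],1),'M',np.round(s['moment'],2))
    print('twist',tw.round(2),'slide cm',(R.T@(np.array(pos)-p)*100).round(2),'j',s['joints'].round(0))
E
python3 - <<'E'
from h import *
err((.502,.3087,.017),3.25)
E
```

```text
t 2.78 pos [0.5066 0.3051 0.1174] psi 3.06 grip 0.999 F [-1.2  0.1 -1.3] M [-0.07  0.06 -0.01]
twist [-0.19 -0.21 -0.06] slide cm [10.04 -0.39  0.48] j [ -37.   51.    7.   89.   -8.   41. -114.]
```

Request:
drive_tool(twist=[[0, -0.2, 0], [0, 0, 0], [0, 0, 0], [0, 0, 0], [0, 0, 0], [0, 0, 0]], slide=[[2.4, -0.2, 0.2], [2.4, -0.1, 0.2], [2.4, 0, 0], [1.6, 0, 0], [0.8, 0, 0], [0, 0, 0]], claw=[-1, -1, -1, -1, -1, -1])

```text
t: 3.28
eef_pos: [0.506, 0.2997, 0.0224]
tool_rot: [[0.003, 0.046, -0.999], [-0.004, -0.999, -0.046], [-1.0, 0.004, -0.003]]
force: [-0.5, -0.9, 0.0]
grip_width: 1.002
```

```bash
python3 - <<'E'
from h import *
err((.502,.3087,.017),3.25)
cv2.imwrite('pics/w3.png',cams.read_camera('wrist'))
E
```

```text
t 3.28 pos [0.506  0.2997 0.0224] psi 2.64 grip 1.002 F [-0.5 -0.9  0. ] M [ 0.03 -0.03  0.01]
twist [-0.61 -0.17 -0.23] slide cm [ 0.54 -0.92  0.36] j [ -36.   59.    5.   92.   -8.   29. -114.]
```

View pics/w3.png

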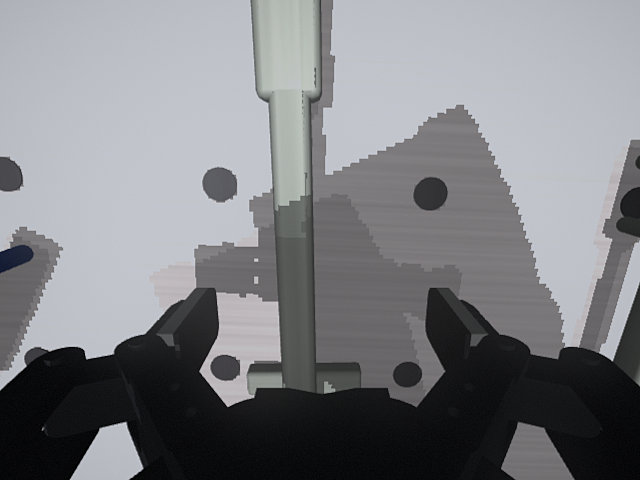

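Request:
drive_tool(twist=[[-0.6, -0.2, -0.2], [0, 0, 0], [0, 0, 0]], slide=[[0.4, -0.8, 0.3], [0.2, -0.2, 0.1], [0, 0, 0]], claw=[-1, -1, -1])

```text
t: 3.58
eef_pos: [0.5032, 0.3105, 0.0205]
tool_rot: [[0.004, 0.057, -0.998], [0.002, -0.998, -0.057], [-1.0, -0.002, -0.004]]
force: [0.5, -0.2, -0.5]
grip_width: 0.999
```

```bash
python3 - <<'E'
from h import *
err((.502,.3087,.017),3.25)
E
```

```text
t 3.58 pos [0.5032 0.3105 0.0205] psi 3.25 grip 0.999 F [ 0.5 -0.2 -0.5] M [-0.02 -0.03  0.01]
twist [ 0.   -0.21  0.11] slide cm [0.35 0.17 0.13] j [ -37.   59.    5.   92.   -9.   29. -114.]
```

Request:
drive_tool(twist=[[0, -0.2, 0.1], [0, 0, 0], [0, 0, 0], [0, 0, 0], [0, 0, 0], [0, 0, 0], [0, 0, 0], [0, 0, 0], [0, 0, 0], [0, 0, 0]], slide=[[0.4, 0.2, 0.1], [0, 0, 0], [0, 0, 0], [0, 0, 0], [0, 0, 0], [0, 0, 0], [0, 0, 0], [0, 0, 0], [0, 0, 0], [0, 0, 0]], claw=[-1, -1, 1, 1, 1, 1, 1, 1, 1, 1], force=80)

```text
t: 4.42
eef_pos: [0.5028, 0.3089, 0.0181]
tool_rot: [[0.002, 0.057, -0.998], [0.001, -0.998, -0.057], [-1.0, -0.001, -0.002]]
force: [-0.2, 0.5, 0.1]
grip_width: 0.146
```

```bash
python3 - <<'E'
from h import *
err((.502,.3087,.017),3.25)
cv2.imwrite('pics/w4.png',cams.read_camera('wrist'))
E
```

```text
t 4.42 pos [0.5028 0.3089 0.0181] psi 3.27 grip 0.146 F [-0.2  0.5  0.1] M [-0.02  0.02 -0.04]
twist [ 0.02 -0.12  0.08] slide cm [0.11 0.02 0.08] j [ -37.   59.    5.   92.   -9.   29. -114.]
```

View pics/w4.png

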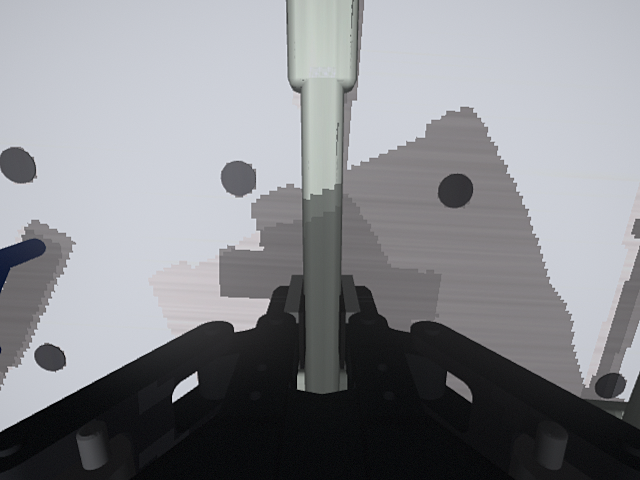

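Request:
drive_tool(twist=[[0, 0, 0], [0, 0, 0], [0, 0, 0], [0, 0, 0], [0, 0, 0], [0, 0, 0]], slide=[[-1, 0, 0], [-2, 0, 0], [-3, 0, 0], [-3, 0, 0], [-2, 0, 0], [0, 0, 0]], claw=[1, 1, 1, 1, 1, 1])

```text
t: 4.97
eef_pos: [0.5007, 0.3075, 0.1333]
tool_rot: [[-0.003, 0.057, -0.998], [-0.002, -0.998, -0.057], [-1.0, 0.002, 0.003]]
force: [0.1, -0.5, -3.7]
grip_width: 0.145
```

```bash
cat >> h.py <<'E'
def rows(pos,psi,n,gain=1.0):
    s=env.sense(); R=np.array(s['tool_rot']); p=np.array(s['eef_pos'])
    p0=np.degrees(np.arctan2(R[0,1],-R[1,1])); d=(np.array(pos)-p)/n; dp=(psi-p0)/n
    for i in range(n):
        a=np.radians(p0+dp*i); c,sn=np.cos(a),np.sin(a)
        Rt=np.array([[0,sn,-c],[0,-c,-sn],[-1,0,0]])
        print([round(-dp,1)],(Rt.T@d*100*gain).round(1).tolist())
E
python3 - <<'E'
from h import *
cv2.imwrite('pics/w5.png',cams.read_camera('wrist'))
err((.5475,-.3068,.125),45.6); rows((.5475,-.3068,.125),45.6,16)
E
```

```text
t 5.02 pos [0.5003 0.3073 0.1317] psi 3.27 grip 0.148 F [ 0.6  0.3 -3.2] M [ 0.07  0.19 -0.03]
twist [-4.233e+01  3.000e-01 -2.000e-02] slide cm [ 0.8  61.58 -1.22] j [ -38.   49.    7.   89.   -8.   43. -115.]
[np.float64(-2.6)] [0.0, 3.8, -0.1]
[np.float64(-2.6)] [0.0, 3.8, 0.1]
[np.float64(-2.6)] [0.0, 3.8, 0.3]
[np.float64(-2.6)] [0.0, 3.8, 0.5]
[np.float64(-2.6)] [0.0, 3.8, 0.6]
[np.float64(-2.6)] [0.0, 3.8, 0.8]
[np.float64(-2.6)] [0.0, 3.7, 1.0]
[np.float64(-2.6)] [0.0, 3.7, 1.2]
[np.float64(-2.6)] [0.0, 3.6, 1.3]
[np.float64(-2.6)] [0.0, 3.6, 1.5]
[np.float64(-2.6)] [0.0, 3.5, 1.6]
[np.float64(-2.6)] [0.0, 3.4, 1.8]
[np.float64(-2.6)] [0.0, 3.3, 2.0]
[np.float64(-2.6)] [0.0, 3.2, 2.1]
[np.float64(-2.6)] [0.0, 3.1, 2.3]
[np.float64(-2.6)] [0.0, 3.0, 2.4]
```

View pics/w5.png

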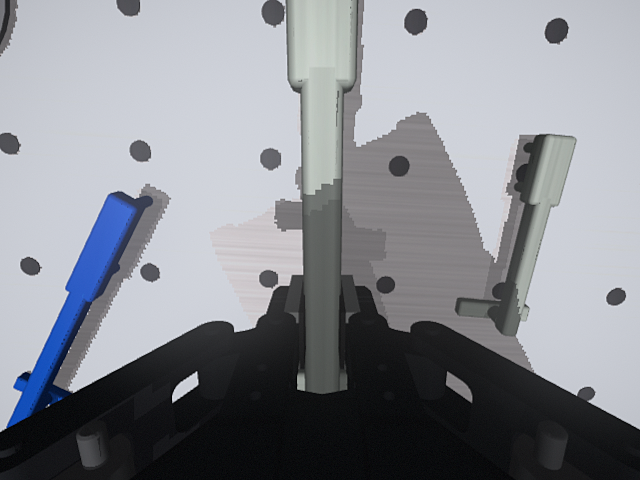

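Request:
drive_tool(twist=[[-2.6, 0, 0], [-2.6, 0, 0], [-2.6, 0, 0], [-2.6, 0, 0], [-2.6, 0, 0], [-2.6, 0, 0], [-2.6, 0, 0], [-2.6, 0, 0], [-2.6, 0, 0], [-2.6, 0, 0], [-2.6, 0, 0], [-2.6, 0, 0], [-2.6, 0, 0], [-2.6, 0, 0], [-2.6, 0, 0], [-2.6, 0, 0], [0, 0, 0]], slide=[[0, 2, 0], [0, 3.8, 0.1], [0, 3.8, 0.3], [0, 3.8, 0.5], [0, 3.8, 0.6], [0, 3.8, 0.8], [0, 3.7, 1], [0, 3.7, 1.2], [0, 3.6, 1.3], [0, 3.6, 1.5], [0, 3.5, 1.6], [0, 3.4, 1.8], [0, 3.3, 2], [0, 3.2, 2.1], [0, 3.1, 2.3], [0, 2.4, 2], [0, 0, 0]], claw=[1, 1, 1, 1, 1, 1, 1, 1, 1, 1, 1, 1, 1, 1, 1, 1, 1])

```text
t: 6.43
eef_pos: [0.5397, -0.3056, 0.1121]
tool_rot: [[-0.031, 0.736, -0.676], [0.004, -0.676, -0.737], [-1.0, -0.025, 0.019]]
force: [-1.7, -1.1, -5.2]
grip_width: 0.15
```

```bash
python3 - <<'E'
from h import *
err((.5475,-.3068,.105),45.6); rows((.5475,-.3068,.105),45.6,3)
E
```

```text
t 6.43 pos [ 0.5397 -0.3056  0.1121] psi 47.45 grip 0.15 F [-1.7 -1.1 -5.2] M [-0.25  0.07 -0.02]
twist [1.87 1.09 1.44] slide cm [ 0.68  0.68 -0.45] j [ 33.  54. -16.  80.  17.  50. -30.]
[np.float64(0.6)] [0.2, 0.2, -0.1]
[np.float64(0.6)] [0.2, 0.2, -0.1]
[np.float64(0.6)] [0.2, 0.2, -0.2]
```

Request:
drive_tool(twist=[[1.9, 1.1, 1.4], [0, 0, 0], [0, 0, 0]], slide=[[0, 0.7, -0.5], [0, 0, 0], [0, 0, 0]], claw=[1, 1, 1])

```text
t: 6.68
eef_pos: [0.5455, -0.3084, 0.1074]
tool_rot: [[-0.005, 0.712, -0.703], [0.004, -0.703, -0.712], [-1.0, -0.007, 0.001]]
force: [-0.6, 0.3, -4.3]
grip_width: 0.148
```

```bash
python3 - <<'E'
from h import *
err((.5475,-.3068,.035),45.6)
a=cams.read_camera('wrist');b=cams.read_camera('side')
cv2.imwrite('pics/w6.png',a);cv2.imwrite('pics/s6.png',cv2.resize(np.clip(b[230:480,400:640]*2.,0,255).astype('uint8'),None,fx=2.4,fy=2.4,interpolation=cv2.INTER_CUBIC))
err((.5475,-.3068,.035),45.6)
E
```

```text
t 6.68 pos [ 0.5455 -0.3084  0.1074] psi 45.37 grip 0.148 F [-0.6  0.3 -4.3] M [-0.11  0.13 -0.04]
twist [-0.23  0.05  0.38] slide cm [ 7.24  0.08 -0.26] j [ 34.  54. -15.  80.  17.  48. -32.]
t 6.78 pos [ 0.5459 -0.308   0.1079] psi 45.4 grip 0.148 F [ 0.6 -0.6 -3.5] M [-0.15  0.1  -0.02]
twist [-0.2   0.04  0.35] slide cm [ 7.29  0.07 -0.21] j [ 34.  54. -15.  80.  17.  48. -32.]
```

View pics/w6.png

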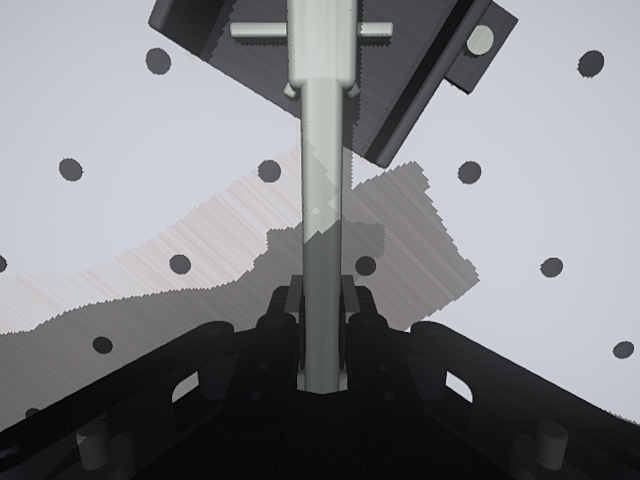

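View pics/s6.png

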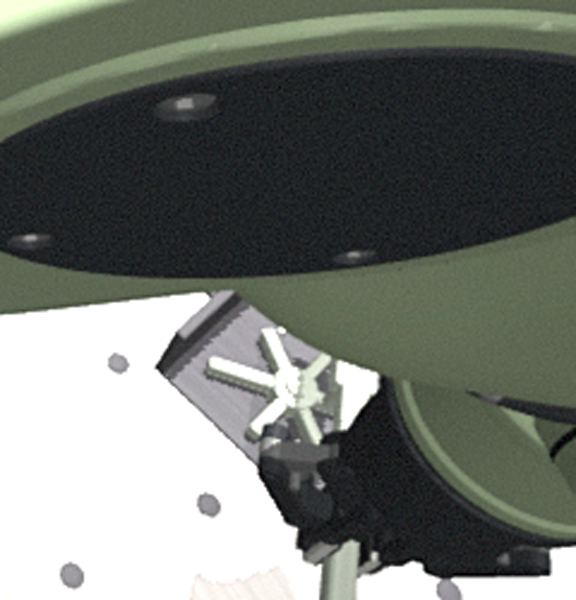

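Request:
drive_tool(twist=[[-0.2, 0, 0.3], [0, 0, 0], [0, 0, 0], [0, 0, 0], [0, 0, 0]], slide=[[1.2, 0.1, -0.2], [1.2, 0, 0], [1.2, 0, 0], [1.2, 0, 0], [0, 0, 0]], claw=[1, 1, 1, 1, 1])

```text
t: 7.2
eef_pos: [0.5479, -0.3046, 0.0565]
tool_rot: [[-0.003, 0.718, -0.696], [0.001, -0.696, -0.718], [-1.0, -0.003, 0.001]]
force: [-1.0, 0.9, -4.5]
grip_width: 0.149
```

```bash
python3 - <<'E'
from h import *
err((.5475,-.3068,.022),45.6)
E
```

```text
t 7.2 pos [ 0.5479 -0.3046  0.0565] psi 45.91 grip 0.149 F [-1.   0.9 -4.5] M [-0.11  0.17 -0.02]
twist [0.31 0.08 0.17] slide cm [3.45 0.13 0.18] j [ 33.  58. -14.  82.  18.  42. -33.]
```

Request:
drive_tool(twist=[[0.3, 0.1, 0.2], [0, 0, 0], [0, 0, 0], [0, 0, 0]], slide=[[0.6, 0.1, 0.2], [0.8, 0, 0], [0.8, 0, 0], [0, 0, 0]], claw=[1, 1, 1, 1])

```text
t: 7.53
eef_pos: [0.547, -0.3068, 0.032]
tool_rot: [[0.0, 0.714, -0.7], [0.0, -0.7, -0.714], [-1.0, 0.0, -0.0]]
force: [-0.9, 0.2, -4.1]
grip_width: 0.148
```

```bash
python3 - <<'E'
from h import *
err((.5475,-.3068,.022),45.6)
cv2.imwrite('pics/w7.png',cams.read_camera('wrist'))
E
```

```text
t 7.53 pos [ 0.547  -0.3068  0.032 ] psi 45.6 grip 0.148 F [-0.9  0.2 -4.1] M [-0.16  0.15 -0.02]
twist [-0.   -0.01 -0.01] slide cm [ 1.    0.03 -0.04] j [ 33.  60. -14.  83.  19.  39. -33.]
```

View pics/w7.png

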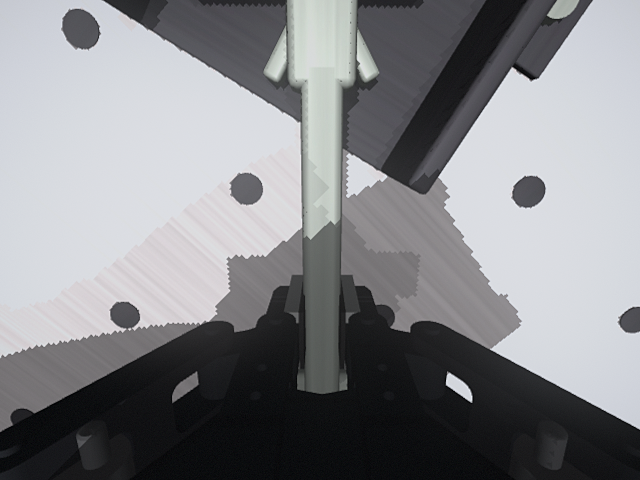

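Request:
drive_tool(twist=[[0, 0, 0], [0, 0, 0], [0, 0, 0], [0, 0, 0]], slide=[[0.5, 0, 0], [0.3, 0, 0], [0, 0, 0], [0, 0, 0]], claw=[1, 1, 1, 1])

```text
t: 7.92
eef_pos: [0.5478, -0.3072, 0.0247]
tool_rot: [[0.002, 0.714, -0.7], [-0.001, -0.7, -0.714], [-1.0, 0.002, -0.001]]
force: [-0.2, 0.5, -3.8]
grip_width: 0.145
```

```bash
python3 - <<'E'
from h import *
err((.5475,-.3068,.022),45.6)
E
```

```text
t 7.92 pos [ 0.5478 -0.3072  0.0247] psi 45.59 grip 0.145 F [-0.2  0.5 -3.8] M [-0.11  0.15 -0.01]
twist [-0.01 -0.06 -0.12] slide cm [ 0.27 -0.05 -0.  ] j [ 33.  61. -13.  83.  19.  38. -34.]
```

Request:
drive_tool(twist=[[3, 0, 0], [3, 0, 0], [3, 0, 0], [3, 0, 0], [3, 0, 0], [3, 0, 0], [3, 0, 0], [3, 0, 0], [0, 0, 0]], slide=[[0, -0.65, -0.02], [0, -0.65, -0.02], [0, -0.65, -0.02], [0, -0.65, -0.02], [0, -0.65, -0.02], [0, -0.65, -0.02], [0, -0.65, -0.02], [0, -0.65, -0.02], [0, 0, 0]], claw=[1, 1, 1, 1, 1, 1, 1, 1, 1])

```text
t: 8.67
eef_pos: [0.518, -0.2602, 0.026]
tool_rot: [[0.001, 0.353, -0.936], [0.001, -0.936, -0.353], [-1.0, -0.001, -0.002]]
force: [-0.6, -0.1, -4.1]
grip_width: 0.148
```

```bash
cat >> h.py <<'E'
C=np.array([.635,-.2175])
def arc(psi_t,z=.0245,r=.125):
    s=env.sense(); R=np.array(s['tool_rot']); p=np.array(s['eef_pos'])
    psi=np.degrees(np.arctan2(R[0,1],-R[1,1])); a=np.radians(psi)
    hd=p[:2]+r*np.array([np.cos(a),np.sin(a)]); e=R.T@np.array([*(C-hd),0])*100
    print('psi',psi.round(2),'head',hd.round(4),'centre err slide cm',e.round(2))
    b=np.radians(psi_t); err((*(C-r*np.array([np.cos(b),np.sin(b)])),z),psi_t)
E
python3 - <<'E'
from h import *
arc(-24)
E
```

```text
psi 20.64 head [ 0.6349 -0.2162] centre err slide cm [-0.    0.13  0.04]
t 8.67 pos [ 0.518  -0.2602  0.026 ] psi 20.64 grip 0.148 F [-0.6 -0.1 -4.1] M [-0.07  0.33  0.06]
twist [44.64 -0.06  0.09] slide cm [ 0.16 -8.66 -3.56] j [ 27.  58.  -6.  94.  10.  29. -55.]
```

Request:
drive_tool(twist=[[3, 0, 0], [3, 0, 0], [3, 0, 0], [3, 0, 0], [3, 0, 0], [3, 0, 0], [3, 0, 0], [3, 0, 0], [0, 0, 0]], slide=[[0.1, -0.55, -0.02], [0, -0.6, -0.02], [0, -0.65, -0.02], [0, -0.65, -0.02], [0, -0.65, -0.02], [0, -0.65, -0.02], [0, -0.65, -0.02], [0, -0.65, -0.02], [0, 0, 0]], claw=[1, 1, 1, 1, 1, 1, 1, 1, 1])

```text
t: 9.42
eef_pos: [0.5105, -0.2088, 0.0263]
tool_rot: [[-0.001, -0.056, -0.998], [0.004, -0.998, 0.056], [-1.0, -0.004, 0.001]]
force: [0.3, -0.6, -4.4]
grip_width: 0.146
```

```bash
python3 - <<'E'
from h import *
arc(-24)
cv2.imwrite('pics/w8.png',cams.read_camera('wrist'))
E
```

```text
psi -3.23 head [ 0.6353 -0.2158] centre err slide cm [-0.    0.17  0.02]
t 9.42 pos [ 0.5105 -0.2088  0.0263] psi -3.23 grip 0.146 F [ 0.3 -0.6 -4.4] M [-0.03  0.23  0.01]
twist [20.77  0.12  0.21] slide cm [ 0.19 -4.26 -0.79] j [ 19.  56.   0. 100.  -1.  24. -73.]
```

View pics/w8.png

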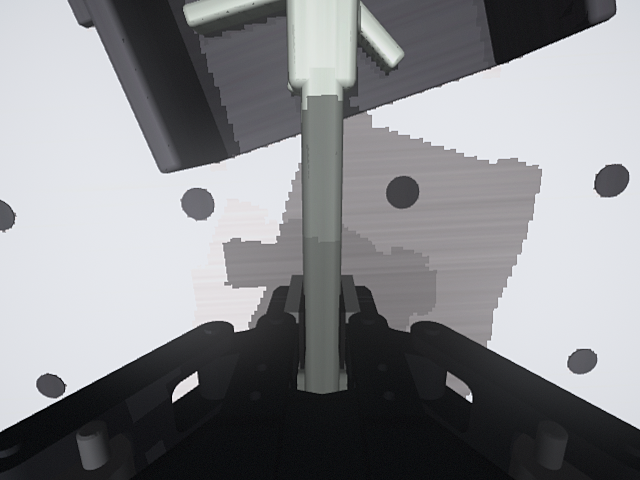

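Request:
drive_tool(twist=[[3, 0, 0], [3, 0, 0], [3, 0, 0], [3, 0, 0], [3, 0, 0], [3, 0, 0], [3, 0, 0], [0, 0, 0]], slide=[[0.1, -0.5, -0.02], [0.1, -0.6, -0.02], [0, -0.65, -0.02], [0, -0.65, -0.02], [0, -0.65, -0.02], [0, -0.65, -0.02], [0, -0.65, -0.02], [0, 0, 0]], claw=[1, 1, 1, 1, 1, 1, 1, 1])

```text
t: 10.13
eef_pos: [0.5221, -0.1675, 0.0252]
tool_rot: [[-0.001, -0.396, -0.918], [0.008, -0.918, 0.396], [-1.0, -0.007, 0.004]]
force: [-0.3, 0.2, -3.1]
grip_width: 0.145
```

```bash
python3 - <<'E'
from h import *
arc(-24)
cv2.imwrite('pics/w9.png',cams.read_camera('wrist'))
E
```

```text
psi -23.32 head [ 0.6369 -0.217 ] centre err slide cm [-0.    0.12  0.15]
t 10.13 pos [ 0.5221 -0.1675  0.0252] psi -23.32 grip 0.145 F [-0.3  0.2 -3.1] M [ 0.07  0.25 -0.02]
twist [0.68 0.23 0.4 ] slide cm [ 0.08 -0.03  0.15] j [ 12.  57.   5. 100. -11.  24. -88.]
```

View pics/w9.png

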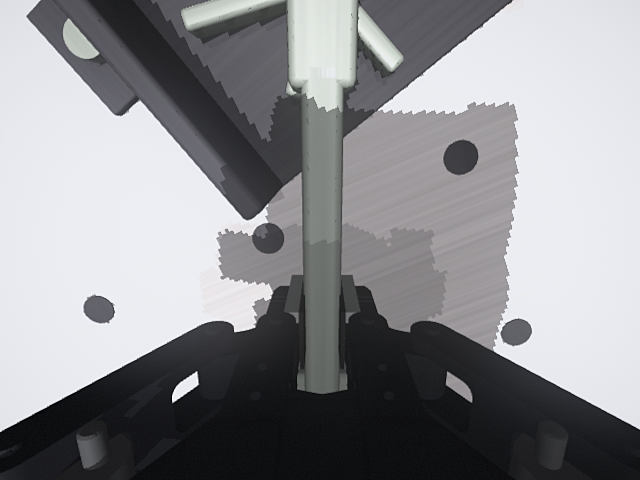

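Request:
drive_tool(twist=[[-3, 0, 0], [-3, 0, 0], [0, 0.2, 0.4], [0, 0, 0], [0, 0, 0], [0, 0, 0], [0, 0, 0]], slide=[[0, 0.7, 0.05], [0, 0.7, 0], [-0.4, 0, 0], [-1, 0, 0], [-1.4, 0, 0], [-1.2, 0, 0], [0, 0, 0]], claw=[1, 1, 1, 1, 1, 1, 1])

```text
t: 10.77
eef_pos: [0.5172, -0.186, 0.0693]
tool_rot: [[0.005, -0.283, -0.959], [-0.004, -0.959, 0.283], [-1.0, 0.002, -0.006]]
force: [0.7, 0.4, -2.3]
grip_width: 0.149
```

```bash
python3 - <<'E'
from h import *
arc(49,.06)
E
```

```text
psi -16.43 head [ 0.6371 -0.2213] centre err slide cm [-0.   -0.31  0.31]
t 10.77 pos [ 0.5172 -0.186   0.0693] psi -16.43 grip 0.149 F [ 0.7  0.4 -2.3] M [ 0.07  0.1  -0.02]
twist [-65.43  -0.22  -0.3 ] slide cm [ 0.99 11.06 -6.99] j [ 14.  52.   4. 100.  -7.  28. -83.]
```

Request:
drive_tool(twist=[[-6, 0, 0], [-6, 0, 0], [-6, 0, 0], [-6, 0, 0], [-6, 0, 0], [-6, 0, 0], [-6, 0, 0], [-6, 0, 0], [-6, 0, 0], [-6, 0, 0], [-4, 0, 0], [0, 0, 0], [0, 0, 0]], slide=[[0, 1, 0.2], [0, 1.3, -0.07], [0, 1.3, -0.07], [0, 1.3, -0.07], [0, 1.3, -0.07], [0, 1.3, -0.07], [0, 1.3, -0.07], [0, 1.3, -0.07], [0, 1.3, -0.07], [0, 1.3, -0.07], [0, 0.8, -0.03], [0, 0, 0], [0, 0, 0]], claw=[1, 1, 1, 1, 1, 1, 1, 1, 1, 1, 1, 1, 1])

```text
t: 11.85
eef_pos: [0.5551, -0.3141, 0.0723]
tool_rot: [[0.009, 0.772, -0.636], [-0.009, -0.636, -0.772], [-1.0, 0.013, 0.001]]
force: [-0.6, -0.1, -2.8]
grip_width: 0.142
```

```bash
python3 - <<'E'
from h import *
arc(50,.035)
m=cams.camera_model('wrist')
cv2.imwrite('pics/w10.png',cams.read_camera('wrist'))
b=cams.read_camera('side');t=cams.read_camera('top')
z=lambda o:cv2.resize(np.clip(o*2.,0,255).astype('uint8'),None,fx=2.8,fy=2.8,interpolation=cv2.INTER_CUBIC)
cv2.imwrite('pics/st10.png',np.hstack([z(b[290:480,450:590]),z(t[90:280,420:560])]))
E
```

```text
psi 50.51 head [ 0.6346 -0.2177] centre err slide cm [ 0.    0.02 -0.04]
t 11.85 pos [ 0.5551 -0.3141  0.0723] psi 50.51 grip 0.142 F [-0.6 -0.1 -2.8] M [-0.1   0.2   0.02]
twist [ 0.51  0.04 -0.73] slide cm [ 3.73 -0.14 -0.04] j [ 34.  58. -16.  80.  19.  44. -28.]
```

View pics/w10.png

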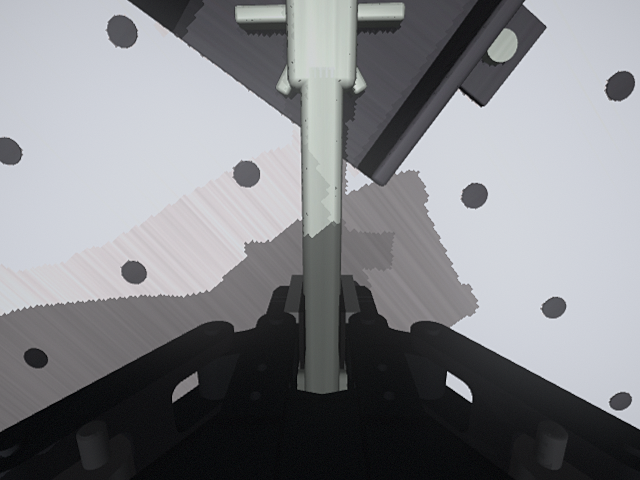

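View pics/st10.png

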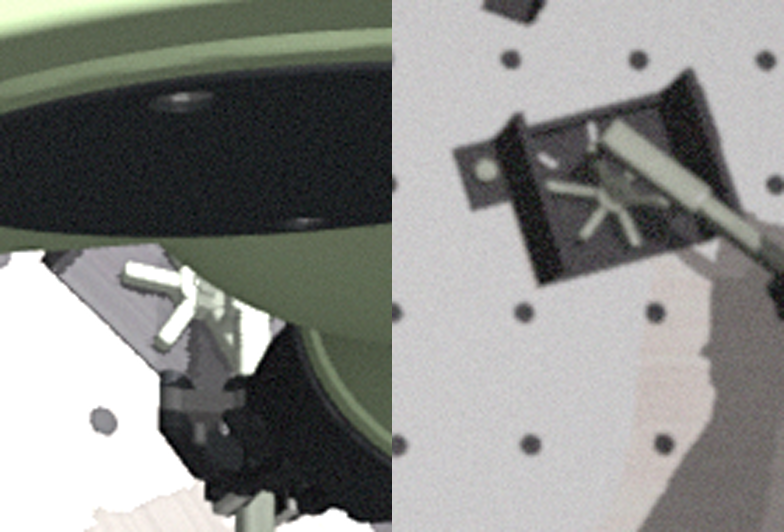

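Request:
drive_tool(twist=[[0, 0, -0.7], [0, 0, 0], [0, 0, 0], [0, 0, 0], [0, 0, 0]], slide=[[0.8, -0.1, 0], [1, 0, 0], [1, 0, 0], [0.6, 0, 0], [0, 0, 0]], claw=[1, 1, 1, 1, 1])

```text
t: 12.42
eef_pos: [0.5538, -0.3114, 0.0347]
tool_rot: [[-0.002, 0.771, -0.637], [0.0, -0.637, -0.771], [-1.0, -0.002, 0.001]]
force: [-0.2, -0.0, -4.8]
grip_width: 0.147
```

```bash
python3 - <<'E'
from h import *
arc(50,.0245)
E
```

```text
psi 50.41 head [ 0.6335 -0.2151] centre err slide cm [-0.    0.27  0.09]
t 12.42 pos [ 0.5538 -0.3114  0.0347] psi 50.41 grip 0.147 F [-0.2 -0.  -4.8] M [-0.16  0.09 -0.01]
twist [0.42 0.08 0.11] slide cm [1.02 0.18 0.09] j [ 33.  61. -15.  80.  20.  41. -29.]
```

Request:
drive_tool(twist=[[0, 0, 0], [0, 0, 0], [0, 0, 0], [0, 0, 0]], slide=[[0.2, 0.2, 0.1], [0.5, 0, 0], [0.3, 0, 0], [0, 0, 0]], claw=[1, 1, 1, 1])

```text
t: 12.75
eef_pos: [0.5547, -0.3136, 0.0232]
tool_rot: [[-0.003, 0.77, -0.637], [0.0, -0.637, -0.77], [-1.0, -0.002, 0.002]]
force: [0.3, -0.9, -2.8]
grip_width: 0.152
```

```bash
python3 - <<'E'
from h import *
arc(-14,.0245)
E
```

```text
psi 50.4 head [ 0.6344 -0.2173] centre err slide cm [-0.    0.06 -0.02]
t 12.75 pos [ 0.5547 -0.3136  0.0232] psi 50.4 grip 0.152 F [ 0.3 -0.9 -2.8] M [-0.12  0.01 -0.02]
twist [64.4   0.15  0.07] slide cm [ -0.12 -11.21  -7.12] j [ 33.  62. -15.  80.  20.  41. -29.]
```

Request:
drive_tool(twist=[[3, 0, 0], [3, 0, 0], [3, 0, 0], [3, 0, 0], [3, 0, 0], [3, 0, 0], [3, 0, 0], [3, 0, 0], [3, 0, 0], [3, 0, 0], [0, 0, 0]], slide=[[0, -0.6, -0.02], [0, -0.65, -0.02], [0, -0.64, -0.02], [0, -0.64, -0.02], [0, -0.64, -0.02], [0, -0.64, -0.02], [0, -0.64, -0.02], [0, -0.64, -0.02], [0, -0.64, -0.02], [0, -0.64, -0.02], [0, 0, 0]], claw=[1, 1, 1, 1, 1, 1, 1, 1, 1, 1, 1])

```text
t: 13.67
eef_pos: [0.5165, -0.2573, 0.0244]
tool_rot: [[-0.004, 0.328, -0.945], [0.003, -0.945, -0.328], [-1.0, -0.004, 0.003]]
force: [-0.1, 0.7, -3.9]
grip_width: 0.147
```

```bash
python3 - <<'E'
from h import *
arc(-14,.0245)
E
```

```text
psi 19.16 head [ 0.6346 -0.2163] centre err slide cm [-0.    0.13 -0.  ]
t 13.67 pos [ 0.5165 -0.2573  0.0244] psi 19.16 grip 0.147 F [-0.1  0.7 -3.9] M [0.03 0.29 0.08]
twist [33.16  0.23  0.19] slide cm [ 0.01 -6.71 -2.04] j [ 26.  58.  -5.  94.   9.  29. -56.]
```

Request:
drive_tool(twist=[[3, 0, 0], [3, 0, 0], [3, 0, 0], [3, 0, 0], [3, 0, 0], [3, 0, 0], [3, 0, 0], [3, 0, 0], [3, 0, 0], [3, 0, 0], [3, 0, 0], [0, 0, 0]], slide=[[0, -0.55, -0.02], [0, -0.62, -0.02], [0.03, -0.64, -0.02], [0, -0.64, -0.02], [0.03, -0.64, -0.02], [0, -0.64, -0.02], [0.03, -0.64, -0.02], [0, -0.64, -0.02], [0, -0.64, -0.02], [0, -0.64, -0.02], [0, -0.64, -0.02], [0, 0, 0]], claw=[1, 1, 1, 1, 1, 1, 1, 1, 1, 1, 1, 1])

```text
t: 14.67
eef_pos: [0.5134, -0.1857, 0.025]
tool_rot: [[-0.008, -0.237, -0.971], [0.008, -0.971, 0.237], [-1.0, -0.006, 0.01]]
force: [-0.1, -0.6, -3.6]
grip_width: 0.147
```

```bash
python3 - <<'E'
from h import *
arc(-14,.0245)
t=cams.read_camera('top');cv2.imwrite('pics/w11.png',cams.read_camera('wrist'))
z=lambda o:cv2.resize(np.clip(o*2.,0,255).astype('uint8'),None,fx=6,fy=6,interpolation=cv2.INTER_CUBIC)
cv2.imwrite('pics/t11.png',z(t[105:195,435:555]))
E
```

```text
psi -13.72 head [ 0.6348 -0.2154] centre err slide cm [-0.    0.2  -0.07]
t 14.67 pos [ 0.5134 -0.1857  0.025 ] psi -13.72 grip 0.147 F [-0.1 -0.6 -3.6] M [-0.1   0.28 -0.05]
twist [0.28 0.55 0.35] slide cm [ 0.04  0.14 -0.07] j [ 15.  57.   3. 100.  -7.  24. -81.]
```

View pics/t11.png

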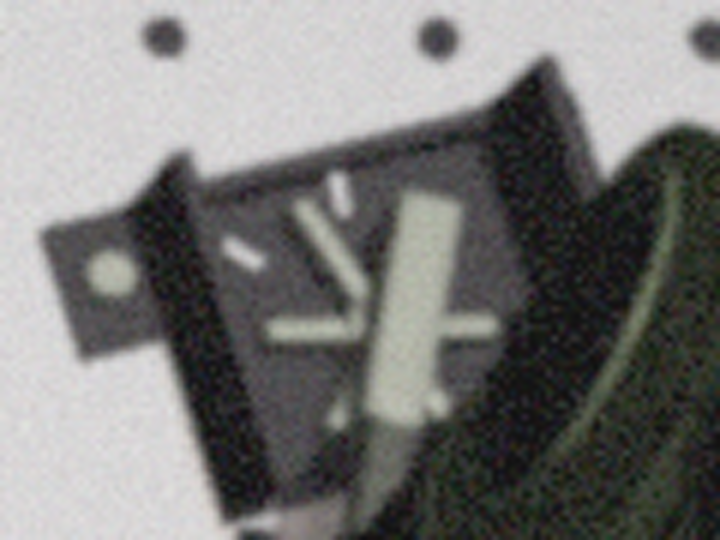

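View pics/w11.png

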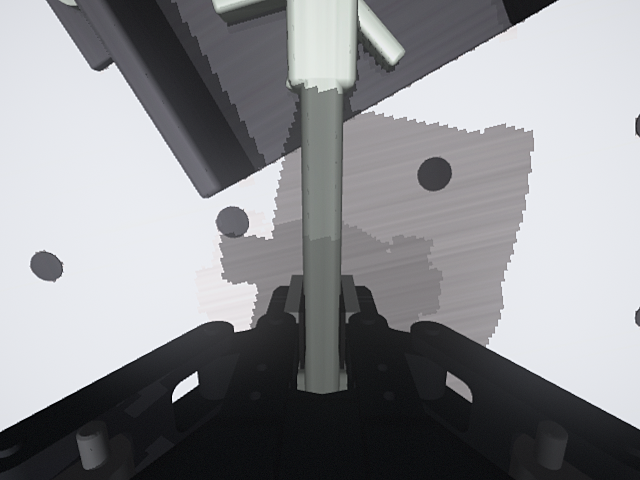

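Request:
drive_tool(twist=[[-3, 0, 0], [-3, 0, 0], [0, 0.5, 0.3], [0, 0, 0], [0, 0, 0]], slide=[[0, 0.7, 0], [0, 0.65, 0], [0, 0, 0], [0.2, 0, 0], [0, 0, 0]], claw=[1, 1, 1, 1, 1])

```text
t: 15.18
eef_pos: [0.5113, -0.2035, 0.0232]
tool_rot: [[0.005, -0.122, -0.993], [-0.001, -0.993, 0.122], [-1.0, 0.0, -0.005]]
force: [0.3, 0.5, -3.2]
grip_width: 0.149
```

```bash
python3 - <<'E'
from h import *
arc(-7,.0215)
E
```

```text
psi -6.99 head [ 0.6354 -0.2187] centre err slide cm [-0.   -0.12  0.05]
t 15.18 pos [ 0.5113 -0.2035  0.0232] psi -6.99 grip 0.149 F [ 0.3  0.5 -3.2] M [-0.    0.14  0.04]
twist [ 0.01 -0.27 -0.03] slide cm [ 0.17 -0.12  0.05] j [ 18.  57.   1. 100.  -3.  23. -76.]
```

Now I'll lower the wrench gently until it rests on the plate.

Request:
drive_tool(twist=[[0, -0.3, 0], [0, 0, 0], [0, 0, 0]], slide=[[0.15, -0.1, 0], [0.1, 0, 0], [0, 0, 0]], claw=[1, 1, 1])

```text
t: 15.43
eef_pos: [0.5113, -0.2025, 0.0209]
tool_rot: [[-0.001, -0.124, -0.992], [-0.001, -0.992, 0.124], [-1.0, 0.001, 0.001]]
force: [-3.3, -0.9, 5.7]
grip_width: 0.147
```

```bash
python3 - <<'E'
from h import *
arc(-7,.0215)
E
```

```text
psi -7.1 head [ 0.6354 -0.2179] centre err slide cm [ 0.   -0.04  0.04]
t 15.43 pos [ 0.5113 -0.2025  0.0209] psi -7.1 grip 0.147 F [-3.3 -0.9  5.7] M [-0.32  0.28 -0.14]
twist [-0.1   0.06 -0.05] slide cm [-0.06 -0.02  0.04] j [ 17.  57.   2. 100.  -3.  23. -76.]
```

Request:
drive_tool(twist=[[0, 0, 0], [0, 0, 0], [0, 0, 0], [0, 0, 0], [0, 0, 0], [0, 0, 0], [0, 0, 0]], slide=[[0, 0, 0], [0, 0, 0], [0, 0, 0], [0, 0, 0], [0, 0, 0], [0, 0, 0], [0, 0, 0]], claw=[0.3, -0.2, -0.4, -0.4, -0.4, -0.4, -0.4])

```text
t: 16.02
eef_pos: [0.5128, -0.2017, 0.0212]
tool_rot: [[0.001, -0.123, -0.992], [-0.001, -0.992, 0.123], [-1.0, 0.001, -0.001]]
force: [-0.2, -0.4, 0.0]
grip_width: 0.704
```

```bash
python3 - <<'E'
from h import *
arc(-7,.0215)
cv2.imwrite('pics/w12.png',cams.read_camera('wrist'))
E
```

```text
psi -7.07 head [ 0.6368 -0.2171] centre err slide cm [-0.    0.07  0.18]
t 16.02 pos [ 0.5128 -0.2017  0.0212] psi -7.07 grip 0.704 F [-0.2 -0.4  0. ] M [ 0.03  0.02 -0.06]
twist [-0.07 -0.07 -0.05] slide cm [-0.03  0.08  0.18] j [ 17.  57.   2. 100.  -3.  23. -76.]
```

View pics/w12.png

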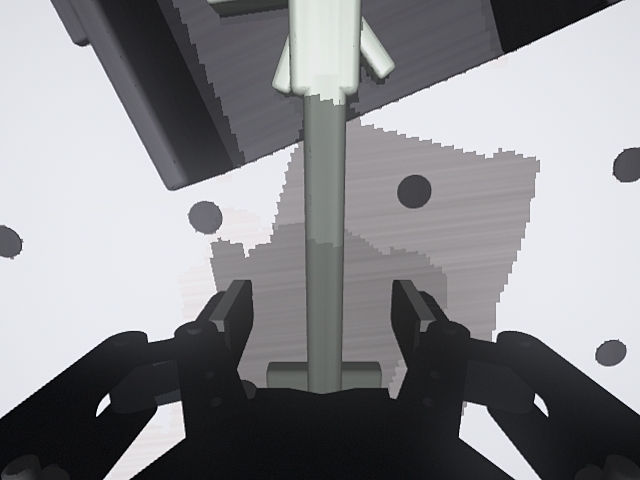

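Released: the bar at col 325 stands clear between the pads (cols 250 and 395), with arms on both sides of the near pin. Next I'll lift away and move back to get a clear view.

Request:
drive_tool(twist=[[0, 0, 0], [0, 0, 0], [0, 0, 0], [0, 0, 0], [0, 0, 0], [0, 0, 0], [0, 0, 0], [0, 0, 0], [0, 0, 0], [0, 0, 0], [0, 0, 0], [0, 0, 0], [0, 0, 0]], slide=[[-1, 0, 0], [-2, 0, 0], [-3, 0, 0], [-3, 0, 0], [-3, 0, 0], [-3, 0, 0], [-3, 0, 0], [-3, 0, 0], [0, 0, 2], [0, 0, 2], [0, 0, 2], [0, 0, 1], [0, 0, 0]], claw=[-0.4, -0.4, -0.4, -0.4, -0.4, -0.4, -0.4, -0.4, -0.4, -0.4, -0.4, -0.4, -0.4])

```text
t: 17.15
eef_pos: [0.4384, -0.1919, 0.2508]
tool_rot: [[0.006, -0.124, -0.992], [-0.002, -0.992, 0.124], [-1.0, 0.002, -0.006]]
force: [-0.5, 0.0, -0.2]
grip_width: 0.698
```

```bash
python3 - <<'E'
from h import *
m=cams.camera_model('wrist');np.savez('pics/w13.npz',**m)
a=cams.read_camera('wrist');t=cams.read_camera('top');b=cams.read_camera('side')
cv2.imwrite('pics/w13.png',a);cv2.imwrite('pics/s13.png',b)
z=lambda o:cv2.resize(np.clip(o*2.,0,255).astype('uint8'),None,fx=5,fy=5,interpolation=cv2.INTER_CUBIC)
cv2.imwrite('pics/t13.png',z(t[105:220,420:560]))
print(env.sense()['t'],env.sense()['eef_pos'])
E
```

```text
17.3 [ 0.44056594 -0.19201762  0.25008168]
```

View pics/w13.png

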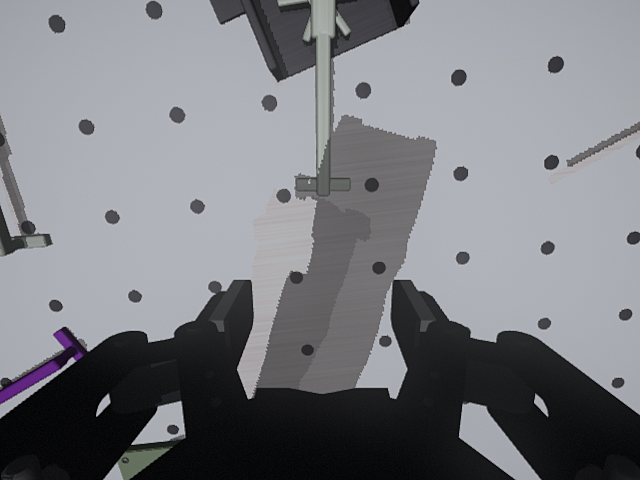

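View pics/t13.png

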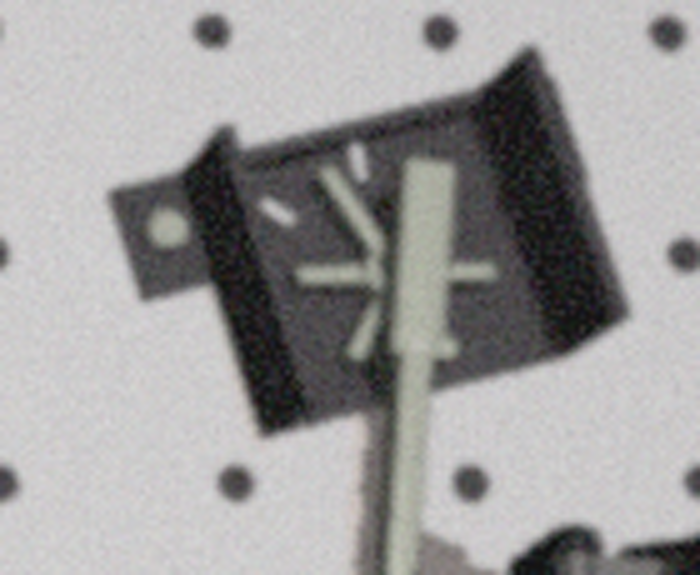

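View pics/s13.png

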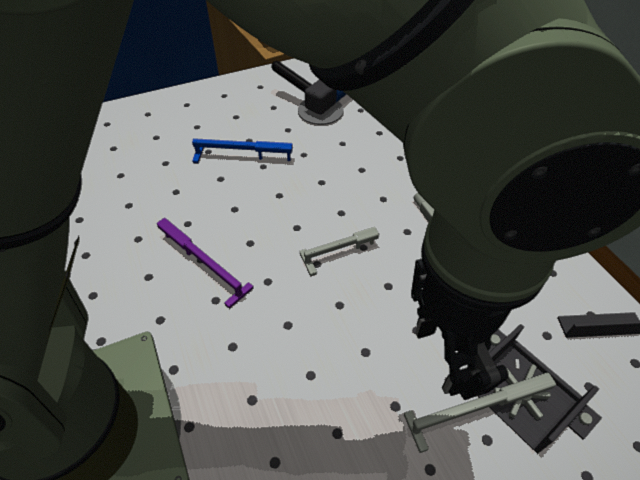

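```bash
python3 - <<'E'
from h import *
c=lambda x,y:(420+x/5,105+y/5)
for u in [(325,168),(298,275),(497,270),(353,357)]:
    p=ray('top',c(*u),.022)[:2]-C; a=np.degrees(np.arctan2(p[1],p[0])); print(np.hypot(*p).round(4),a.round(1),'cw from front',(194.2-a).round(1))
for u in [(278,211),(358,162)]:
    p=ray('top',c(*u),.005)[:2]-C; a=np.degrees(np.arctan2(p[1],p[0])); print('rib',np.hypot(*p).round(4),(194.2-a).round(1))
a=ray('top',c(432,160),.048);b=ray('top',c(414,350),.048);print('head mid at z=.048',(a+b)/2,'len',np.linalg.norm(a-b))
E
```

```text
0.0536 31.4 cw from front 162.8
0.042 91.2 cw from front 103.0
0.0425 -88.0 cw from front 282.2
0.0417 150.1 cw from front 44.1
rib 0.054 141.3
rib 0.055 186.6
head mid at z=.048 [ 0.63493377 -0.21852183  0.048     ] len 0.08147358617576153
```

```bash
python3 - <<'E'
from station import env
print(env.close_job(), env.sense()['t'])
E
```

```text
the job is handed in; nothing more can be done
the job is handed in; nothing more can be done
```

The nut is tightened: I turned it clockwise in two strokes with the larger steel wrench, lifting the wrench off and reseating it in between. It took about 17.3 s, and the job is handed in.

- **Pointer:** in the last top picture it measures 162.8° clockwise from the bracket's front, with the ribs at about 141° and 187°. That is a nut turn of about 1.90 rad, in the middle of the 1.50–2.30 window.
- **Wrench:** it is let go on the nut, and the gripper is clear at 0.25 m height. When I lowered it, the pins touched down at base-plate height. The head is centred within about 1 mm of the nut's axis.
- **Other things:** I kept clear of the small wrench, hammer, angle steel and coloured look-alikes. In the last side picture those I could see were in place, though the arm hid most of the hammer. No check failed or disagreed.
- **Forces:** the readings I took, at the end of each move, stayed under about 7 N.

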